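Stroke the blue row of parts-case lids shut

TASK

The blue-lidded parts case is stocked: run your fingertips lightly along its row of open lids, from the end with the white tab to the other end, folding the five blue lids down flat one after another in that order (a gap of a few millimetres at a lid's free edge is fine). Only touch: do not pinch, lift, tip or shove the case, and take the hand clear at the end. Leave the yellow-lidded case open as it is, and do not disturb anything else on the bench.

Things in the scene. Friction and masses are not known exactly. Their poses are not given: they have to be found in the camera images.
- blue_case: The job: loose grey parts case, 58 wide (its x) x 236 long (its y) x 38 high, 0.75 kg, five compartments in a row along y with blue lids standing open. Origin: centre of underside, z up. A white tab (out 22, 50 wide, underside to 14 up) marks its -y end, the START of the row. Lid k=1..5 counts from there; its hinge lies along x at y = -114 + 46(k-1), z = 39.5.
- blue_case_start (a point): Point on the row of blue lids: middle of lid 1's hinge line at the white-tab end, at the height of the shut lids' top face (41 above the case's underside).
- blue_case_end (a point): Point at the far end of the row of blue lids: middle of the case's width, 228 from blue_case_start along the case's +y, at the height of the shut lids' top face.
- yellow_case: A second case of the same sizes and build (origin, axes and white end tab likewise) but with yellow lids, all standing open: it still waits for stock and must be left alone. It may stand nearer to the robot or farther away than the blue one, about 125 from it centre to centre, roughly parallel (both on a 3 thick dark green mat fixed to the table).
- blue_lid1 (a joint): Angle of blue lid 1 (1 is at the white tab), rad: 0 shut, 1.57 upright, more: leaning back to the white-tab end; stop 2.0; starts 1.3 to 1.85. Shut, a lid is flat, top face 41 above the case's underside, 54 wide, 3 thick, from its hinge 43 towards +y. Its stiff hinge keeps it where it is left; under 5 N folds it.
- blue_lid2 (a joint): Angle of blue lid 2 (1 is at the white tab), rad: 0 shut, 1.57 upright, more: leaning back to the white-tab end; stop 2.0; starts 1.3 to 1.85. As lid 1.
- blue_lid3 (a joint): Angle of blue lid 3 (1 is at the white tab), rad: 0 shut, 1.57 upright, more: leaning back to the white-tab end; stop 2.0; starts 1.3 to 1.85. As lid 1.
- blue_lid4 (a joint): Angle of blue lid 4 (1 is at the white tab), rad: 0 shut, 1.57 upright, more: leaning back to the white-tab end; stop 2.0; starts 1.3 to 1.85. As lid 1.
- blue_lid5 (a joint): Angle of blue lid 5 (1 is at the white tab), rad: 0 shut, 1.57 upright, more: leaning back to the white-tab end; stop 2.0; starts 1.3 to 1.85. As lid 1.
- yellow_lid1 (a joint): Angle of yellow lid 1 (1 is at the white tab), rad: 0 shut, 1.57 upright, more: leaning back to the white-tab end; stop 2.0; starts 1.3 to 1.85. Shut, a lid is flat, top face 41 above the case's underside, 54 wide, 3 thick, from its hinge 43 towards +y. Its stiff hinge keeps it where it is left; under 5 N folds it.
- yellow_lid2 (a joint): Angle of yellow lid 2 (1 is at the white tab), rad: 0 shut, 1.57 upright, more: leaning back to the white-tab end; stop 2.0; starts 1.3 to 1.85. As lid 1.
- yellow_lid3 (a joint): Angle of yellow lid 3 (1 is at the white tab), rad: 0 shut, 1.57 upright, more: leaning back to the white-tab end; stop 2.0; starts 1.3 to 1.85. As lid 1.
- yellow_lid4 (a joint): Angle of yellow lid 4 (1 is at the white tab), rad: 0 shut, 1.57 upright, more: leaning back to the white-tab end; stop 2.0; starts 1.3 to 1.85. As lid 1.
- yellow_lid5 (a joint): Angle of yellow lid 5 (1 is at the white tab), rad: 0 shut, 1.57 upright, more: leaning back to the white-tab end; stop 2.0; starts 1.3 to 1.85. As lid 1.
- screwdriver: Bystander: green-handled screwdriver, 190 long, lying on the table nearer the robot than the cases.
- jar: Bystander: amber jar, 64 across, 85 high, to the right of the cases (-y). Origin: centre of its underside.
- carton: Bystander: cardboard carton 100 x 80 x 60 high, to the right of the cases. Origin: centre of its underside.
- tape: Bystander: whitish tape roll lying flat, 100 across, 48 high, to the left of the cases (+y). Origin: centre of its underside.
- spacer: Bystander: brass cylinder 32 across, 50 high, upright, to the left of the cases. Origin: centre of its underside.
- bolt: Bystander: steel bolt standing on its head, 30 across, 45 high, between the robot and the cases. Origin: centre of its underside.

How it is judged:
By the outcome, as a careful person would: the job done as asked, in the order asked, and still so for the second after the job is handed in, with the robot touching nothing.
It also fails if it takes over 42 s, if anything falls off the work surface, if the arm or the gripper's body presses on something with over 40 N, if the wrist force passes 120 N, or if a joint passes its speed limit or range.

ROBOT

A 6-joint arm with a two-finger parallel gripper is mounted at the origin on the work surface. World frame = base frame: x ahead of the robot, y to its left, z up, the work surface at z = 0. Lengths are in mm, angles in rad, forces in N, time in s.
With the tool pointing down it reaches from about 350 to 775 mm from the base axis. Payload 7.3 kg.
Tool frame: the origin (TCP) lies between the finger pads; the fingertips stand 17 mm ahead of it and the grasp point (between the pads) lies 2 mm behind it; z points along the fingers, y is the direction in which the jaws open and shut (so a half turn about z gives the same grasp; the last joint's range is limited). The gripper opens to 92 mm and grips with 3 to 60 N. Pads are 19 mm wide; open, the fingers measure 130 mm over their backs; the gripper's body (75 mm by 190 mm) begins 47 mm behind the grasp point.
Start: joints at [1.19, 0.342, 1.524, -0, 1.275, -0.146], TCP at [122.123, 510.616, 243.741] pointing down, gripper open.
Joint ranges: [-2.53, 2.53], [-0.77, 2.02], [0.04, 2.7], [-1, 4.14], [0.28, 2.66], [-3.11, 3.11]. Speed limits (rad/s): [2.57, 2.57, 3.14, 3.14, 3.14, 3.14].

INTERFACE

Orientations are given as [roll, pitch, yaw] about the fixed x, y, z axes, in that order (R = Rz(yaw) Ry(pitch) Rx(roll)).
In Python, from plant import get_obs, capture, get_calibration, close_job gives the robot as it stands.
- The arm moves only by the tool carry_out, never from a script. Its argument "moves" is one flat list of numbers, 7 for each row, row after row: the shift along the tool's x, y, z normalised to -1 to 1, where 1 is 40 cm, then the turn, a rotation vector about the tool's x, y, z normalised to -1 to 1, where 1 is 30 degrees, then the opening, from 0 (shut) to 1 (fully open). A call has exactly 8 rows; each row is the pose to reach, as a shift and turn from the pose measured when the call began, along the tool's axes at that moment; what a row does not reach only later rows make up. A row lasts 1/10 s, in which the tool goes at most 50 mm and 8.59 degrees, less where a joint would pass 70% of its speed; a pose out of reach is approached as far as the arm can. A call with a number of a shift or a turn outside -1 to 1 is refused whole. A call with a gripper value outside its range is refused whole. The fingers move at their own pace and stop on an object; the grip force is fixed at half the most. Time passes only in rows, so rows that repeat a pose let the fingers close, or fill a call up. It gives the time, the measured TCP pose, the force and the opening at its end, in the units of the state.
- get_obs(): the state, without advancing time (a new reading comes with each control period).
- capture(name): name is "side" or "top" or "wrist"; returns the picture (420x560x3 uint8, red, green, blue); there is no depth.
- get_calibration(name): a dict with "vfov" (degrees; the focal length in pixels is half the picture's height over the tangent of half this angle, whatever the lens; pixels are square), "cx", "cy" (the principal point, pixels), "cam_to_world" (4x4, takes a point from camera to world coordinates). Camera axes: x right, y up, looking along -z (the intrinsics and any distortion apply to the point x, -y, -z); pixel columns grow to the right and rows downward; lengths in mm; the calibration is good to about 2 mm. A picture is of the moment at which its call begins: read the wrist's pose just before it. get_calibration takes no time and is no camera call; for the wrist camera it gives the pose at the moment of the call.
- close_job(): hands the job in, once; it reports no verdict.
The state is a dict: "time": time; "joint_positions": joint angles; "dq": joint speeds; "tau": joint torques, N m; "tool_pos": TCP position; "tcp_rot": TCP orientation; "contact_force": force on the tool from outside, world axes, zero at the start; "moment": the same for the moment, N m; "grip_width": finger opening in mm.
Only numpy, scipy, OpenCV 4.12 (cv2) and the standard library are available. Lean on these libraries where they do the work, as an engineer would, in place of code of your own. Each camera call takes 0.05 s, during which the arm holds its last target.

## Working session

There is one attempt and no reset: what is moved stays moved. The work goes in short steps, Python scripts to look and compute and a tool call to move; the robot and the scene stay as the last step left them, time stands still between calls to the robot, and variables do not carry over. Pictures are saved under pics/ and viewed, and the job is handed in when it is done.

Besides the shell and the picture viewer there is one more tool, called after "Call:" as name(argument=value, ...) on one line, values as JSON. carry_out: Moves the arm, as the interface text tells. Scaled input: -1 to 1 covers 40 cm each way for a shift and 30 degrees each way for a turn. Its arguments: {"type":"object","properties":{"moves":{"type":"array","items":{"type":"number"}}},"required":["moves"]}

```bash
mkdir -p pics; ls; python3 - <<'E'
from plant import *
import cv2
for n in ("side","top","wrist"):
    c=get_calibration(n); print(n,c)
    cv2.imwrite(f"pics/{n}0.png",capture(n)[:,:,::-1])
print(get_obs())
E
```

```text
pics
side {'vfov': 45.64600186732195, 'cx': 281.0367414567796, 'cy': 206.21377369142377, 'cam_to_world': array([[-9.97667543e-01,  5.71176799e-02, -3.73770607e-02,
         4.31995110e+02],
       [-6.73536837e-02, -7.34773198e-01,  6.74960613e-01,
         8.34393176e+02],
       [ 1.10885219e-02,  6.75903779e-01,  7.36906457e-01,
         9.62556689e+02],
       [ 0.00000000e+00,  0.00000000e+00,  0.00000000e+00,
         1.00000000e+00]])}
top {'vfov': 48.385914522471566, 'cx': 269.7421869692357, 'cy': 211.46717528683016, 'cam_to_world': array([[-1.72158225e-02,  9.86569998e-01, -1.62429231e-01,
         2.58014952e+02],
       [-9.99600618e-01, -1.33417017e-02,  2.49119213e-02,
         2.03483078e+01],
       [ 2.24102718e-02,  1.62793239e-01,  9.86405668e-01,
         1.43544831e+03],
       [ 0.00000000e+00,  0.00000000e+00,  0.00000000e+00,
         1.00000000e+00]])}
wrist {'vfov': 63.51201872133726, 'cx': 277.088172880612, 'cy': 213.58148266500677, 'cam_to_world': array([[ 2.31946355e-01, -9.38450946e-01, -2.55950601e-01,
         5.23954681e+01],
       [ 9.72726875e-01,  
[... 197 characters left out ...]
e+00,
         1.00000000e+00]])}
{'time': 0.15, 'joint_positions': array([ 1.18998357e+00,  3.42583198e-01,  1.52481304e+00, -2.63728130e-05,
        1.27539775e+00, -1.45993274e-01]), 'dq': array([-0.00239598, -0.00203047, -0.00186056, -0.00173831, -0.00072525,
       -0.00102576]), 'tau': array([ 1.74878511e-03, -4.31471586e+01, -2.44350922e+01,  7.17872428e-02,
        5.36973740e-02, -4.66649874e-05]), 'tool_pos': array([122.02268691, 510.32130863, 243.18855378]), 'tcp_rot': array([-3.14040043e+00, -1.49811930e-04,  2.90678078e+00]), 'contact_force': array([ 0.11287254, -0.06553793,  1.28020522]), 'moment': array([-0.02172387, -0.01081067, -0.00437645]), 'grip_width': 91.82397149143398}
```

View pics/top0.png

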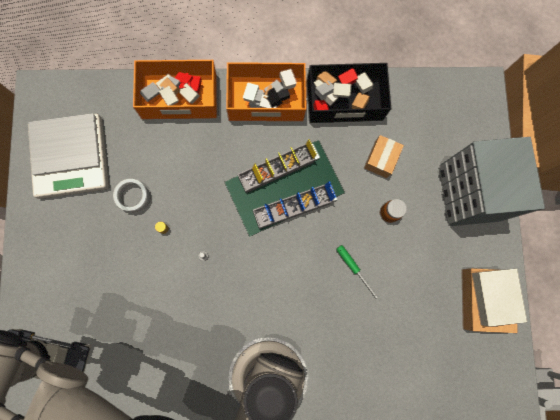

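View pics/side0.png

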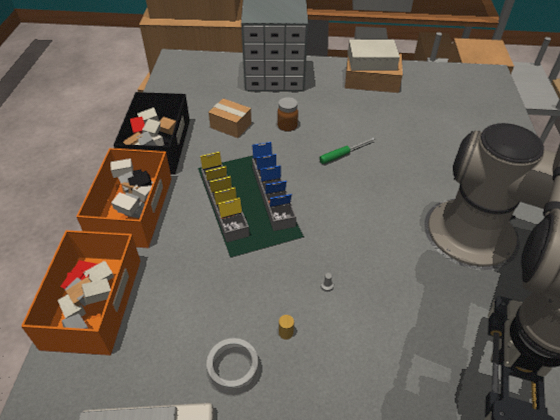

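```bash
python3 - <<'E'
import cv2
a=cv2.imread("pics/top0.png"); cv2.imwrite("pics/top0c.png",cv2.resize(a[120:290,180:390],None,fx=3.5,fy=3.5,interpolation=cv2.INTER_CUBIC))
a=cv2.imread("pics/side0.png"); print(a.shape);cv2.imwrite("pics/side0c.png",cv2.resize(a[120:330,180:430],None,fx=2.8,fy=2.8,interpolation=cv2.INTER_CUBIC))
E
```

```text
(420, 560, 3)
```

View pics/top0c.png

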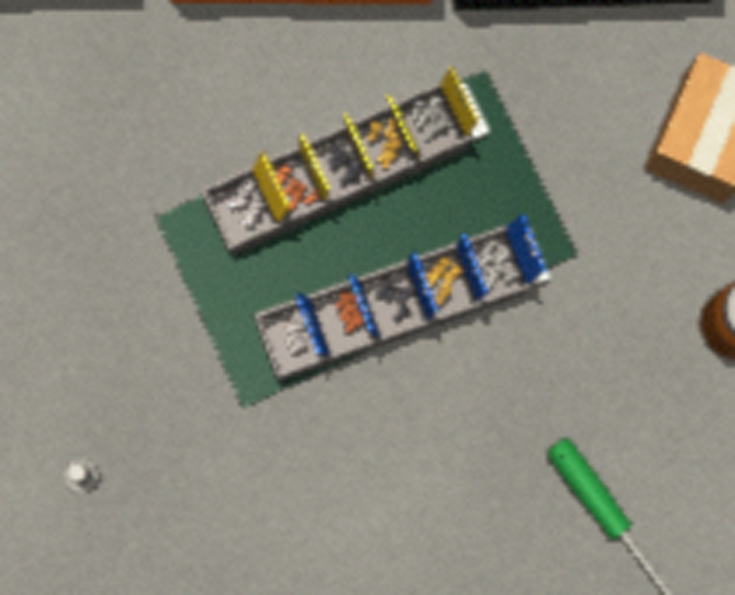

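View pics/side0c.png

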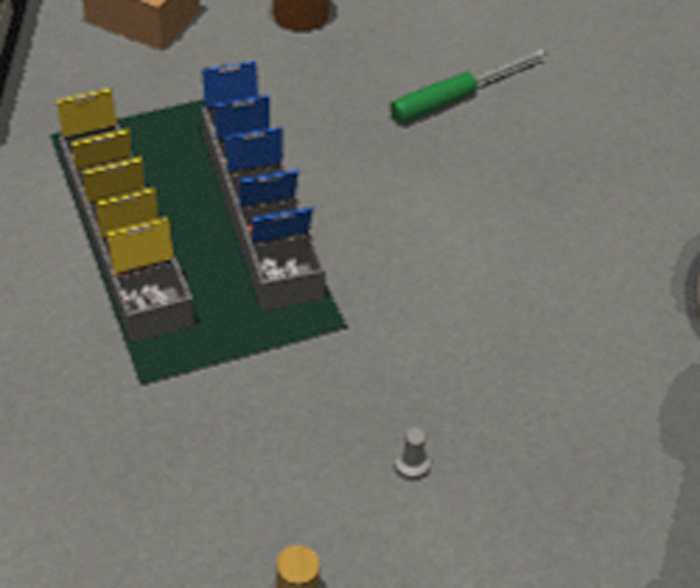

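The blue case is the nearer one. Its white tab is at the right end, near top px (336,199), and its far end is near (255,218). Next I'll enlarge further to read the corners.

```bash
python3 - <<'E'
import cv2
a=cv2.imread("pics/top0.png"); cv2.imwrite("pics/top0d.png",cv2.resize(a[175:235,245:345],None,fx=8,fy=8,interpolation=cv2.INTER_CUBIC))
a=cv2.imread("pics/side0.png"); cv2.imwrite("pics/side0d.png",cv2.resize(a[135:235,240:310],None,fx=6,fy=6,interpolation=cv2.INTER_CUBIC))
E
```

```text
(no output)
```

View pics/top0d.png

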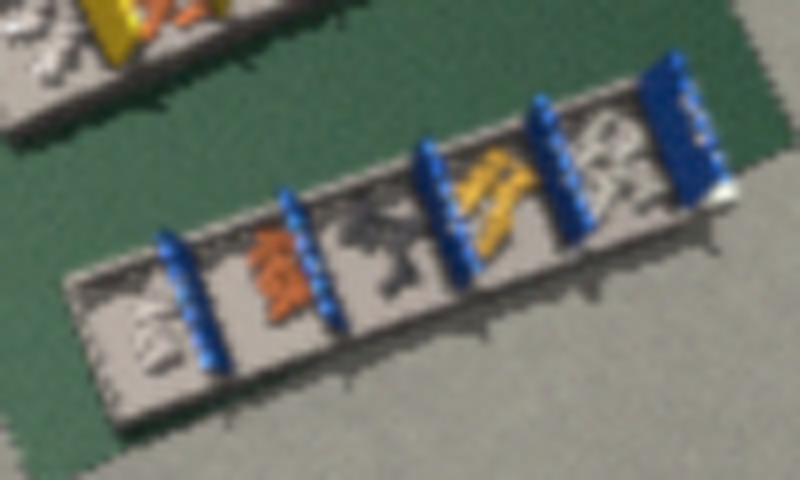

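View pics/side0d.png

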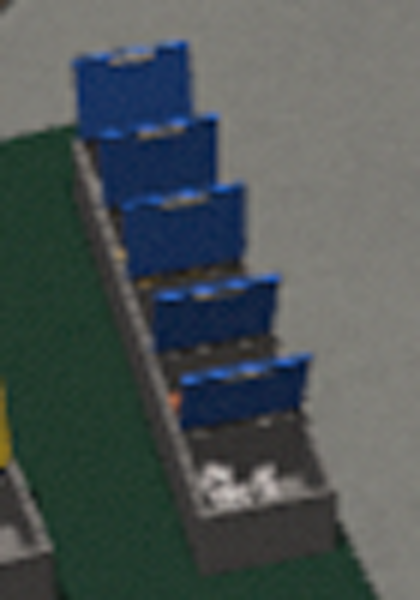

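```bash
cat > h.py <<'E'
import numpy as np
from plant import *
def proj(name,P,cal=None):
    c=cal or get_calibration(name); M=c['cam_to_world']; P=np.atleast_2d(P)
    q=(P-M[:3,3])@M[:3,:3]; f=210/np.tan(np.radians(c['vfov']/2))
    return np.c_[c['cx']+f*q[:,0]/-q[:,2], c['cy']-f*q[:,1]/-q[:,2]]
def case(p,L):
    x,y,t=p; c,s=np.cos(t),np.sin(t); L=np.atleast_2d(L).astype(float)
    return np.c_[x+c*L[:,0]-s*L[:,1], y+s*L[:,0]+c*L[:,1], L[:,2]+3]
E
cat > fit.py <<'E'
from h import *
import cv2
from scipy.optimize import least_squares
T=[((29,118,38),(65,278)),((-29,118,38),(120,424))]
T=[(a,(245+(b[0]+.5)/8-.5,175+(b[1]+.5)/8-.5)) for a,b in T]
S=[((29,118,38),(198,517)),((-29,118,38),(335,490)),((29,118,0),(202,572)),((-29,118,0),(335,547)),((29,-116,39.5),(80,142))]
S=[(a,(240+(b[0]+.5)/6-.5,135+(b[1]+.5)/6-.5)) for a,b in S]
# line points: near rim edge (690,207) and far rim (640,82) in top
Ln=[((-29,None,38),(660,222)),((29,None,38),(600,93))]
def r(p):
    o=[]
    for n,D in(("top",T),("side",S)):
        o.append((proj(n,case(p,[d[0] for d in D]))-np.array([d[1] for d in D])).ravel())
    for (lx,_,z),(u,v) in Ln:
        q=np.array([245+(u+.5)/8-.5,175+(v+.5)/8-.5]); e=proj("top",case(p,[(lx,-118,z),(lx,118,z)]))
        d=e[1]-e[0]; o.append([(d[0]*(q-e[0])[1]-d[1]*(q-e[0])[0])/np.hypot(*d)])
    return np.concatenate(o)
s=least_squares(r,[500,0,.3]); p=s.x; print(p,np.degrees(p[2])); print(np.round(s.fun,1)); np.save("p.npy",p)
P1=case(p,[(0,-114,41),(0,114,41)]);print(P1)
B=[(a,b,z) for z in(0,38) for a,b in((-29,-118),(29,-118),(29,118),(-29,118))]
H=[(sx,-114+46*k,39.5) for k in range(5) for sx in(-27,27)]
for n,(x0,y0,w,h,f) in(("top",(245,175,100,60,8)),("side",(240,135,70,100,6))):
    a=cv2.cvtColor(capture(n),cv2.COLOR_RGB2BGR)[y0:y0+h,x0:x0+w]
    a=cv2.resize(a,None,fx=f,fy=f,interpolation=cv2.INTER_CUBIC)
    g=lambda L:np.int32((proj(n,case(p,L))-[x0,y0]+.5)*f-.5)
    cv2.polylines(a,[g(B[:4]),g(B[4:])],True,(0,255,0),1)
    for k in range(5): cv2.polylines(a,[g(H[2*k:2*k+2])],False,(0,0,255),1)
    cv2.imwrite(f"pics/{n}_ov.png",a)
print(get_obs()['time'])
E
python3 fit.py
```

```text
[ 5.05372164e+02 -8.30443607e+01  3.25720007e-01] 18.662381716220555
[-0.5 -0.  -1.  -0.4  0.5 -0.6  0.5 -0.4 -0.2  0.2 -0.   0.  -0.8 -0.9
  0.8 -0.3]
[[ 541.85113998 -191.05030641   44.        ]
 [ 468.89318779   24.96158496   44.        ]]
0.25
```

View pics/top_ov.png

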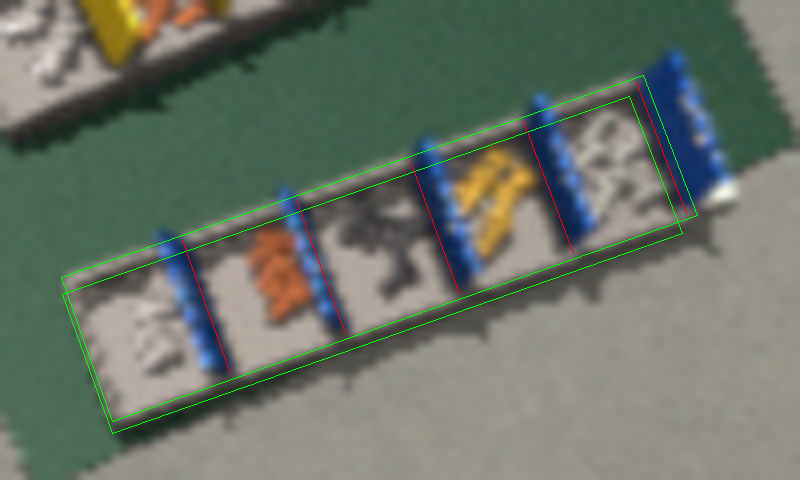

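View pics/side_ov.png

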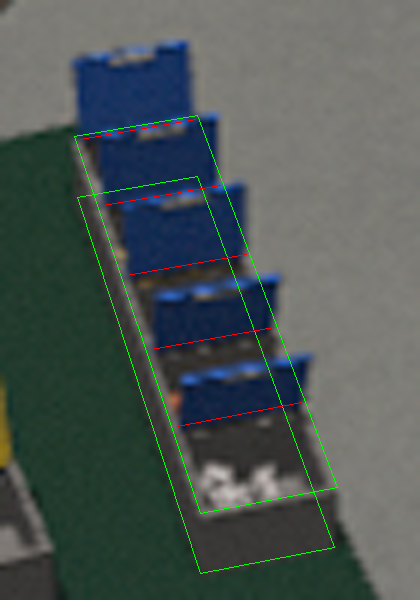

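Both overlays agree to about 1 px (2–3 mm). The fitted pose is (505, -83), yaw 18.7°. First move: swing toward the case with the gripper closed, keeping the present height.

Call:
carry_out(moves=[-0.11,-0.05,0,0,0,0.2,0,-0.22,-0.1,0,0,0,0.4,0,-0.33,-0.155,0,0,0,0.55,0,-0.44,-0.21,0,0,0,0.7,0,-0.55,-0.26,0,0,0,0.85,0,-0.66,-0.31,0,0,0,1,0,-0.77,-0.36,0,0,0,1,0,-0.86,-0.41,0,0,0,1,0])

```text
time: 1.05
tool_pos: [420.3, 269.2, 243.5]
tcp_rot: [-3.141, 0.001, 2.382]
contact_force: [0.7, -0.3, 0.8]
grip_width: 32.3
```

```bash
cat >> h.py <<'E'
from scipy.spatial.transform import Rotation as Ro
p=np.array([505.37,-83.04,0.32572])
def go(cx,cy,tipz,tilt=None):
    """normalised shift/turn from now to tip at case (cx,cy), tip at world tipz, yaw case"""
    o=get_obs(); R=Ro.from_euler('xyz',o['tcp_rot'])
    W=case(p,[(cx,cy,0)])[0]; W[2]=tipz+17
    d=R.inv().apply(W-o['tool_pos'])
    Rt=Ro.from_euler('xyz',[np.pi,0,p[2]+np.pi/2])
    w=np.degrees((R.inv()*Rt).as_rotvec())
    print('t',round(o['time'],2),'pos',np.round(o['tool_pos'],1),'F',np.round(o['contact_force'],1),'grip',round(o['grip_width'],1),'q',np.round(o['joint_positions'],2))
    print('shift',np.round(d/400,3),'turn',np.round(w/30,3))
def where():
    o=get_obs(); t=o['tool_pos']+Ro.from_euler('xyz',o['tcp_rot']).apply([0,0,17])
    c,s=np.cos(p[2]),np.sin(p[2]); e=t[:2]-p[:2]
    print('t',round(o['time'],2),'case xy',np.round([c*e[0]+s*e[1],-s*e[0]+c*e[1]],1),'tipz',round(t[2],1),'F',np.round(o['contact_force'],1),'rot',np.round(o['tcp_rot'],3))
E
python3 -c "
from h import *
where(); go(0,-160,200)"
```

```text
t 1.05 case xy [ 32.1 360.9] tipz 226.5 F [ 0.7 -0.3  0.8] rot [-3.141e+00  1.000e-03  2.382e+00]
t 1.05 pos [420.3 269.2 243.5] F [ 0.7 -0.3  0.8] grip 32.3 q [ 0.42  0.29  1.59 -0.    1.25 -0.39]
shift [-1.114 -0.679  0.067] turn [-0.     0.001  0.928]
```

Call:
carry_out(moves=[-0.1,-0.06,0,0,0,0.15,0,-0.2,-0.12,0,0,0,0.3,0,-0.3,-0.185,0,0,0,0.45,0,-0.4,-0.245,0,0,0,0.6,0,-0.5,-0.305,0,0,0,0.75,0,-0.6,-0.365,0,0,0,0.9,0,-0.7,-0.43,0,0,0,0.928,0,-0.8,-0.49,0,0,0,0.928,0])

```text
time: 1.85
tool_pos: [517.5, -95.3, 243.8]
tcp_rot: [3.141, 0.001, 1.896]
contact_force: [0.6, -0.4, 0.4]
grip_width: 0.6
```

```bash
python3 -c "
from h import *
where(); go(0,-150,150)
import cv2
cv2.imwrite('pics/w1.png',capture('wrist')[:,:,::-1])"
```

```text
t 1.85 case xy [  7.6 -15.5] tipz 226.8 F [ 0.6 -0.4  0.4] rot [3.141e+00 1.000e-03 1.896e+00]
t 1.85 pos [517.5 -95.3 243.8] F [ 0.6 -0.4  0.4] grip 0.6 q [-0.33  0.34  1.52 -0.    1.28 -0.65]
shift [-0.336 -0.019  0.192] turn [ 0.     0.001 -0.002]
```

View pics/w1.png

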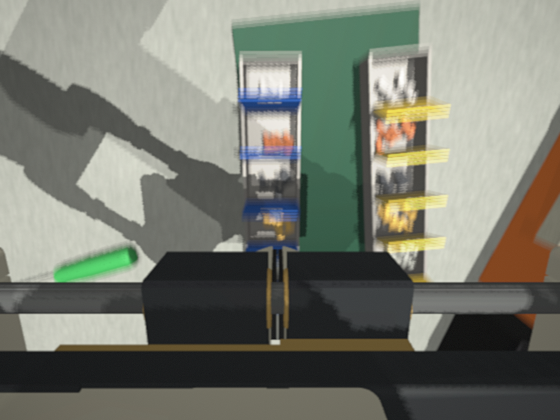

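Call:
carry_out(moves=[-0.06,-0.004,0.04,0,0,0,0,-0.12,-0.008,0.08,0,0,0,0,-0.18,-0.012,0.12,0,0,0,0,-0.24,-0.016,0.16,0,0,0,0,-0.3,-0.019,0.2,0,0,0,0,-0.35,-0.019,0.24,0,0,0,0,-0.35,-0.019,0.24,0,0,0,0,-0.35,-0.019,0.24,0,0,0,0])

```text
time: 2.7
tool_pos: [556.2, -237.0, 147.9]
tcp_rot: [-3.141, 0.004, 1.892]
contact_force: [-1.3, 0.8, 1.1]
grip_width: 0.5
```

```bash
cat > ov.py <<'E'
import sys,cv2
from h import *
n=sys.argv[1]
where(); c=get_calibration(n); a=cv2.cvtColor(capture(n),cv2.COLOR_RGB2BGR)
cv2.imwrite(sys.argv[2],a)
g=lambda L:np.int32(proj(n,case(p,L),c))
B=[(x,y,38) for x,y in((-29,-118),(29,-118),(29,118),(-29,118))]
a=cv2.copyTo(a,None)
cv2.polylines(a,[g(B)],True,(0,255,0),1)
for k in range(5): cv2.polylines(a,[g([(-27,-114+46*k,39.5),(27,-114+46*k,39.5)])],False,(0,0,255),1)
cv2.imwrite(sys.argv[2].replace('.png','_ov.png'),a)
E
python3 ov.py wrist pics/w2.png
```

```text
t 2.7 case xy [  -1.1 -162.2] tipz 130.9 F [-1.3  0.8  1.1] rot [-3.141  0.004  1.892]
```

View pics/w2_ov.png

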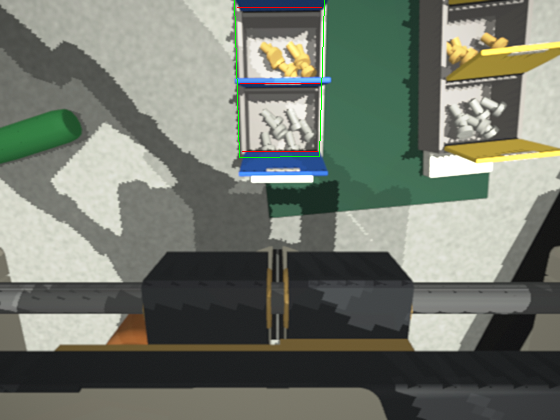

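The wrist overlay matches the lids and rim. Lid 1 is at rows 160–175 and the white tab is at (282,179), so the pose holds to about 1 mm. Next I lower behind lid 1 and start pushing it.

Call:
carry_out(moves=[0.012,0.003,0.046,0,0,0,0,0.022,0.003,0.096,0,0,0,0,0.032,0.003,0.131,0,0,0,0,0.032,0.003,0.136,0,0,0,0,0.047,0.003,0.136,0,0,0,0,0.062,0.003,0.134,0,0,0,0,0.077,0.003,0.133,0,0,0,0,0.087,0.003,0.131,0,0,0,0])

```text
time: 3.55
tool_pos: [546.8, -203.0, 96.9]
tcp_rot: [3.14, 0.006, 1.893]
contact_force: [0.6, 0.3, 0.6]
grip_width: -0.2
```

```bash
python3 - <<'E'
from h import *
where(); go(0,-114-9.5,80)
E
python3 ov.py side pics/s3.png; python3 - <<'E'
import cv2
a=cv2.imread("pics/s3_ov.png"); cv2.imwrite("pics/s3c.png",cv2.resize(a[90:250,200:360],None,fx=4,fy=4,interpolation=cv2.INTER_CUBIC)[:600])
E
```

```text
t 3.55 case xy [   0.9 -127. ] tipz 79.9 F [0.6 0.3 0.6] rot [3.14  0.006 1.893]
t 3.55 pos [ 546.8 -203.    96.9] F [0.6 0.3 0.6] grip -0.2 q [-0.49  0.59  1.55 -0.    0.99 -0.81]
shift [ 0.008 -0.002 -0.   ] turn [ 0.002  0.011 -0.007]
t 3.55 case xy [   0.9 -127. ] tipz 79.9 F [0.6 0.3 0.6] rot [3.14  0.006 1.893]
```

View pics/s3c.png

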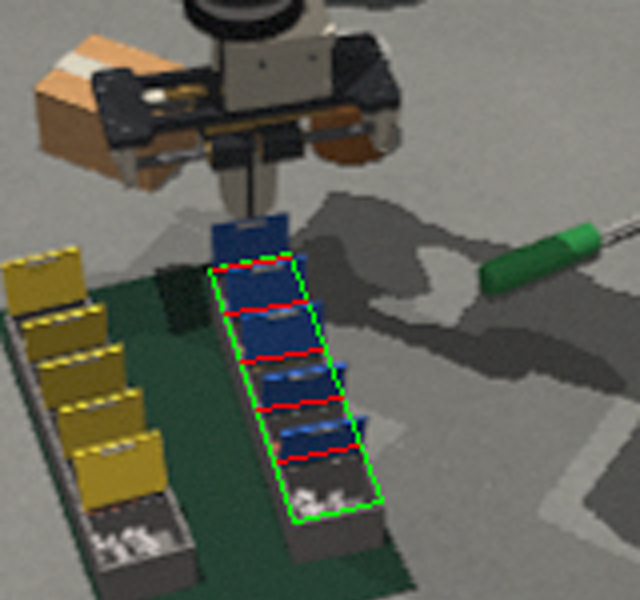

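The hand is in position behind lid 1, with tips at crop px (250,215) and no case motion. I'll fold it down.

Call:
carry_out(moves=[0.011,-0.002,0.004,0,0.01,0,0,0.024,-0.002,0.005,0,0.01,0,0,0.036,-0.002,0.007,0,0.01,0,0,0.05,-0.002,0.014,0,0.01,0,0,0.061,-0.002,0.021,0,0.01,0,0,0.07,-0.002,0.027,0,0.01,0,0,0.078,-0.002,0.037,0,0.01,0,0,0.083,-0.002,0.047,0,0.01,0,0])

```text
time: 4.4
tool_pos: [535.3, -171.1, 77.5]
tcp_rot: [3.141, -0.0, 1.893]
contact_force: [0.3, -0.3, -0.1]
grip_width: 0.5
```

```bash
python3 - <<'E'
from h import *
where(); go(0,-114+32-9.5,44)
E
python3 ov.py side pics/s4.png; python3 - <<'E'
import cv2
a=cv2.imread("pics/s4_ov.png"); cv2.imwrite("pics/s4c.png",cv2.resize(a[90:250,200:360],None,fx=4,fy=4,interpolation=cv2.INTER_CUBIC)[:600])
E
```

```text
t 4.4 case xy [  0.2 -93. ] tipz 60.5 F [ 0.3 -0.3 -0.1] rot [ 3.141 -0.     1.893]
t 4.4 pos [ 535.3 -171.1   77.5] F [ 0.3 -0.3 -0.1] grip 0.5 q [-0.45  0.59  1.63  0.    0.93 -0.77]
shift [ 0.004 -0.     0.041] turn [ 0.002 -0.    -0.006]
t 4.4 case xy [  0.2 -93. ] tipz 60.5 F [ 0.3 -0.3 -0.1] rot [ 3.141 -0.     1.893]
```

View pics/s4c.png

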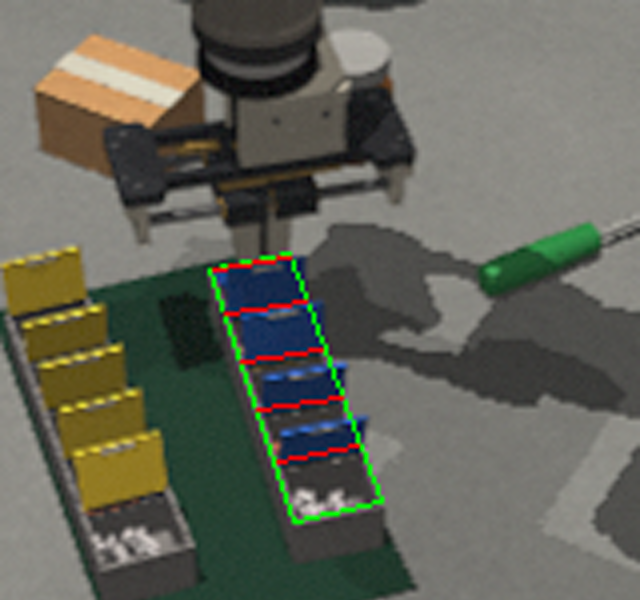

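Call:
carry_out(moves=[0.002,0,0.009,0,0,0,0,0.003,0,0.017,0,0,0,0,0.003,0,0.024,0,0,0,0,0.003,0,0.03,0,0,0,0,0.003,0,0.036,0,0,0,0,0.003,0,0.04,0,0,0,0,0.003,0,0.0425,0,0,0,0,0.003,0,0.0425,0,0,0,0])

```text
time: 5.25
tool_pos: [534.5, -169.7, 61.1]
tcp_rot: [3.141, -0.001, 1.893]
contact_force: [-3.2, 1.6, 11.4]
grip_width: 0.8
```

```bash
python3 - <<'E'
from h import *
where(); go(0,-114+32-9.5,77)
E
```

```text
t 5.25 case xy [ -0.1 -91.4] tipz 44.1 F [-3.2  1.6 11.4] rot [ 3.141e+00 -1.000e-03  1.893e+00]
t 5.25 pos [ 534.5 -169.7   61.1] F [-3.2  1.6 11.4] grip 0.8 q [-0.44  0.61  1.64  0.    0.89 -0.77]
shift [-0.     0.    -0.082] turn [ 0.001 -0.001 -0.006]
```

Lid 1 is flat, with the tip at 44.1 and the force now 11 N. Next is lid 2: lift, advance, fold.

Call:
carry_out(moves=[-0.003,0,-0.026,0,0,0,0,-0.003,0,-0.056,0,0,0,0,0,0,-0.081,0,0,0,0,0.012,0,-0.086,0,0,0,0,0.025,0,-0.086,0,0,0,0,0.037,0,-0.086,0,0,0,0,0.05,0,-0.085,0,0,0,0,0.062,0,-0.082,0,0,0,0])

```text
time: 6.05
tool_pos: [526.3, -145.5, 93.5]
tcp_rot: [-3.141, -0.001, 1.894]
contact_force: [0.1, 0.4, -0.2]
grip_width: 0.3
```

```bash
cat >> h.py <<'E'
def rel(k):
    o=get_obs(); t=o['tool_pos']+Ro.from_euler('xyz',o['tcp_rot']).apply([0,0,17])
    c,s=np.cos(p[2]),np.sin(p[2]); e=t[:2]-p[:2]
    print('corner rel lid',k,np.round([c*e[0]+s*e[1],-s*e[0]+c*e[1]+9.5+114-46*(k-1),t[2]-42.5],1))
E
python3 - <<'E'
from h import *
where(); rel(2)
E
python3 ov.py side pics/s5.png; python3 - <<'E'
import cv2
a=cv2.imread("pics/s5_ov.png"); cv2.imwrite("pics/s5c.png",cv2.resize(a[90:250,200:360],None,fx=4,fy=4,interpolation=cv2.INTER_CUBIC)[:600])
E
```

```text
t 6.05 case xy [ -0.2 -65.9] tipz 76.5 F [ 0.1  0.4 -0.2] rot [-3.141e+00 -1.000e-03  1.894e+00]
corner rel lid 2 [-0.2 11.6 34. ]
t 6.05 case xy [ -0.2 -65.9] tipz 76.5 F [ 0.1  0.4 -0.2] rot [-3.141e+00 -1.000e-03  1.894e+00]
```

View pics/s5c.png

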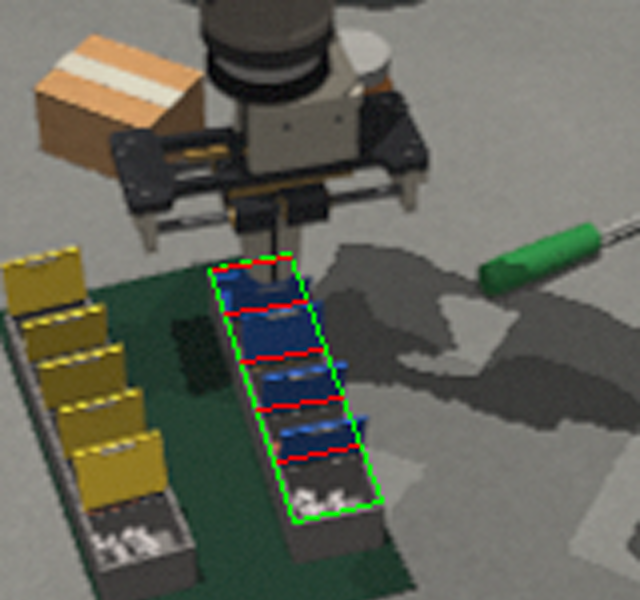

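Call:
carry_out(moves=[0.012,0,0.005,0,0,0,0,0.023,0,0.012,0,0,0,0,0.032,0,0.02,0,0,0,0,0.041,0,0.032,0,0,0,0,0.046,0,0.044,0,0,0,0,0.048,0,0.055,0,0,0,0,0.05,0,0.065,0,0,0,0,0.05,0,0.072,0,0,0,0])

```text
time: 6.9
tool_pos: [519.4, -125.8, 64.0]
tcp_rot: [-3.14, -0.002, 1.894]
contact_force: [-0.4, -0.4, -0.7]
grip_width: 0.6
```

```bash
python3 - <<'E'
from h import *
where(); rel(2)
E
```

```text
t 6.9 case xy [ -0.4 -45. ] tipz 47.0 F [-0.4 -0.4 -0.7] rot [-3.140e+00 -2.000e-03  1.894e+00]
corner rel lid 2 [-0.4 32.5  4.5]
```

Call:
carry_out(moves=[0,0.001,0.004,0,0,0,0,0,0.001,0.007,0,0,0,0,0,0.001,0.008,0,0,0,0,0,0.001,0.008,0,0,0,0,-0.002,0.001,-0.016,0,0,0,0,-0.002,0.001,-0.046,0,0,0,0,-0.001,0.001,-0.074,0,0,0,0,0,0.001,-0.079,0,0,0,0])

```text
time: 7.7
tool_pos: [520.9, -126.1, 97.7]
tcp_rot: [3.14, 0.0, 1.894]
contact_force: [-0.1, -0.4, 0.2]
grip_width: 1.0
```

```bash
python3 - <<'E'
from h import *
where(); rel(3)
E
python3 ov.py side pics/s6.png; python3 - <<'E'
import cv2
a=cv2.imread("pics/s6_ov.png"); cv2.imwrite("pics/s6c.png",cv2.resize(a[90:250,200:360],None,fx=4,fy=4,interpolation=cv2.INTER_CUBIC)[:600])
E
```

```text
t 7.7 case xy [  1.  -45.8] tipz 80.7 F [-0.1 -0.4  0.2] rot [3.14  0.    1.894]
corner rel lid 3 [  1.  -14.3  38.2]
t 7.7 case xy [  1.  -45.8] tipz 80.7 F [-0.1 -0.4  0.2] rot [3.14  0.    1.894]
```

View pics/s6c.png

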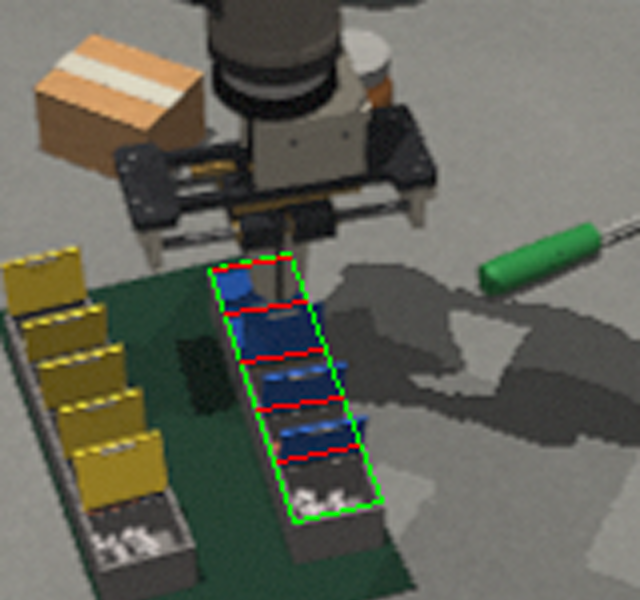

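Lids 1 and 2 look flat and the case outline still matches, so on to lid 3.

Call:
carry_out(moves=[0.013,-0.002,0.004,0,0,0,0,0.026,-0.002,0.005,0,0,0,0,0.038,-0.002,0.005,0,0,0,0,0.051,-0.002,0.007,0,0,0,0,0.063,-0.002,0.009,0,0,0,0,0.077,-0.002,0.016,0,0,0,0,0.088,-0.002,0.023,0,0,0,0,0.097,-0.002,0.03,0,0,0,0])

```text
time: 8.55
tool_pos: [507.3, -89.0, 84.9]
tcp_rot: [3.141, -0.0, 1.894]
contact_force: [-0.3, -0.0, 0.0]
grip_width: 0.3
```

```bash
python3 - <<'E'
from h import *
where(); rel(3)
E
```

```text
t 8.55 case xy [-0.  -6.2] tipz 67.9 F [-0.3 -0.   0. ] rot [ 3.141 -0.     1.894]
corner rel lid 3 [-0.  25.3 25.4]
```

Call:
carry_out(moves=[0.007,0,0.011,0,0,0,0,0.012,0,0.022,0,0,0,0,0.014,0,0.033,0,0,0,0,0.017,0,0.043,0,0,0,0,0.017,0,0.051,0,0,0,0,0.017,0,0.057,0,0,0,0,0.017,0,0.06,0,0,0,0,0.017,0,0.06,0,0,0,0])

```text
time: 9.35
tool_pos: [505.2, -82.5, 61.2]
tcp_rot: [3.141, -0.0, 1.894]
contact_force: [-2.3, 1.1, 3.2]
grip_width: 0.8
```

```bash
python3 - <<'E'
from h import *
where(); rel(4)
E
```

```text
t 9.35 case xy [-0.   0.6] tipz 44.2 F [-2.3  1.1  3.2] rot [ 3.141 -0.     1.894]
corner rel lid 4 [ -0.  -13.9   1.7]
```

Lid 3 is down, with the tip at 44.2 and a vertical force of about 3 N. Lid 4 next.

Call:
carry_out(moves=[-0.003,0,-0.026,0,0,0,0,-0.003,0,-0.056,0,0,0,0,0,0,-0.081,0,0,0,0,0.012,0,-0.086,0,0,0,0,0.025,0,-0.086,0,0,0,0,0.037,0,-0.086,0,0,0,0,0.05,0,-0.085,0,0,0,0,0.062,0,-0.082,0,0,0,0])

```text
time: 10.15
tool_pos: [496.9, -58.5, 93.7]
tcp_rot: [3.141, -0.001, 1.894]
contact_force: [0.8, -0.1, 0.1]
grip_width: 0.5
```

```bash
python3 - <<'E'
from h import *
where(); rel(4)
E
python3 ov.py side pics/s7.png; python3 - <<'E'
import cv2
a=cv2.imread("pics/s7_ov.png"); cv2.imwrite("pics/s7c.png",cv2.resize(a[90:250,200:360],None,fx=4,fy=4,interpolation=cv2.INTER_CUBIC)[:600])
E
```

```text
t 10.15 case xy [-0.2 26. ] tipz 76.7 F [ 0.8 -0.1  0.1] rot [ 3.141e+00 -1.000e-03  1.894e+00]
corner rel lid 4 [-0.2 11.5 34.2]
t 10.15 case xy [-0.2 26. ] tipz 76.7 F [ 0.8 -0.1  0.1] rot [ 3.141e+00 -1.000e-03  1.894e+00]
```

View pics/s7c.png

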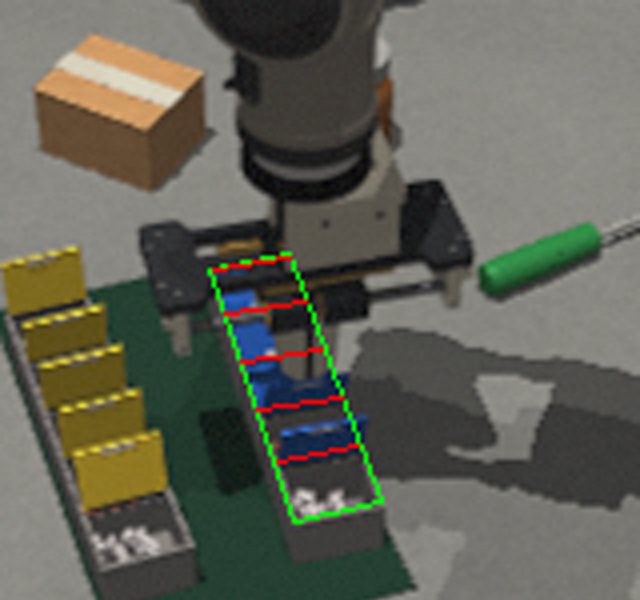

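Call:
carry_out(moves=[0.012,0,0.005,0,0,0,0,0.023,0,0.012,0,0,0,0,0.032,0,0.02,0,0,0,0,0.041,0,0.032,0,0,0,0,0.046,0,0.044,0,0,0,0,0.048,0,0.055,0,0,0,0,0.05,0,0.065,0,0,0,0,0.05,0,0.072,0,0,0,0])

```text
time: 11.0
tool_pos: [490.0, -38.8, 64.2]
tcp_rot: [-3.141, -0.002, 1.894]
contact_force: [-1.1, 0.3, 0.8]
grip_width: 0.7
```

Call:
carry_out(moves=[0,0.001,0.004,0,0,0,0,0,0.001,0.007,0,0,0,0,0,0.001,0.008,0,0,0,0,0,0.001,0.008,0,0,0,0,-0.002,0.001,-0.016,0,0,0,0,-0.002,0.001,-0.046,0,0,0,0,-0.001,0.001,-0.074,0,0,0,0,0,0.001,-0.077,0,0,0,0])

```text
time: 11.8
tool_pos: [491.6, -39.0, 97.1]
tcp_rot: [3.139, 0.0, 1.894]
contact_force: [-0.5, -0.0, 0.1]
grip_width: 0.8
```

```bash
python3 - <<'E'
from h import *
where(); rel(5)
E
python3 ov.py side pics/s8.png; python3 - <<'E'
import cv2
a=cv2.imread("pics/s8_ov.png"); cv2.imwrite("pics/s8c.png",cv2.resize(a[90:250,200:360],None,fx=4,fy=4,interpolation=cv2.INTER_CUBIC)[:600])
E
```

```text
t 11.8 case xy [ 1.1 46.1] tipz 80.1 F [-0.5 -0.   0.1] rot [3.139 0.    1.894]
corner rel lid 5 [  1.1 -14.4  37.6]
t 11.8 case xy [ 1.1 46.1] tipz 80.1 F [-0.5 -0.   0.1] rot [3.139 0.    1.894]
```

View pics/s8c.png

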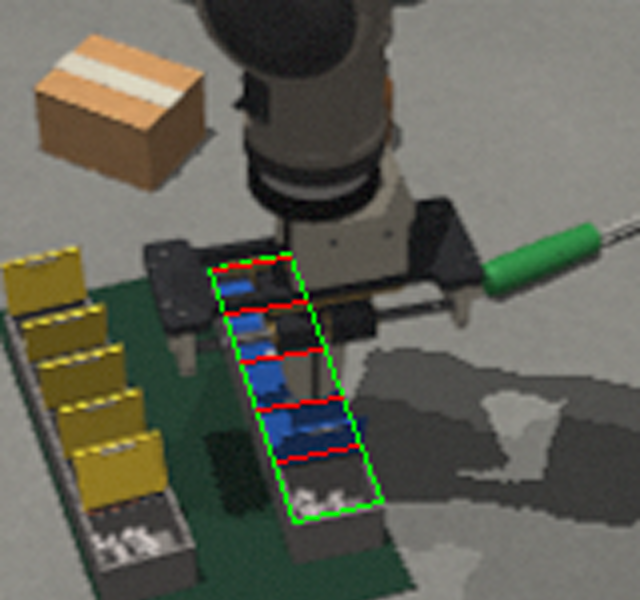

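Lid 4 is flat and only lid 5 still stands, so I repeat the lid 3 pattern for it.

Call:
carry_out(moves=[0.013,-0.002,0.003,0,0,0,0,0.026,-0.002,0.004,0,0,0,0,0.038,-0.002,0.004,0,0,0,0,0.051,-0.002,0.006,0,0,0,0,0.063,-0.002,0.008,0,0,0,0,0.077,-0.002,0.014,0,0,0,0,0.088,-0.002,0.021,0,0,0,0,0.097,-0.002,0.029,0,0,0,0])

```text
time: 12.65
tool_pos: [477.9, -1.9, 84.6]
tcp_rot: [3.14, -0.0, 1.895]
contact_force: [0.4, -0.7, 0.5]
grip_width: 0.2
```

```bash
python3 - <<'E'
from h import *
where(); rel(5)
E
```

```text
t 12.65 case xy [-0.  85.7] tipz 67.6 F [ 0.4 -0.7  0.5] rot [ 3.14  -0.     1.895]
corner rel lid 5 [-0.  25.2 25.1]
```

Call:
carry_out(moves=[0.007,0,0.011,0,0,0,0,0.012,0,0.022,0,0,0,0,0.014,0,0.033,0,0,0,0,0.017,0,0.043,0,0,0,0,0.017,0,0.051,0,0,0,0,0.017,0,0.057,0,0,0,0,0.017,0,0.06,0,0,0,0,0.017,0,0.06,0,0,0,0])

```text
time: 13.45
tool_pos: [475.8, 4.5, 61.1]
tcp_rot: [3.14, -0.0, 1.895]
contact_force: [-2.8, 1.5, 6.5]
grip_width: 0.6
```

```bash
python3 - <<'E'
from h import *
where(); rel(5)
E
```

```text
t 13.45 case xy [ 0.  92.4] tipz 44.1 F [-2.8  1.5  6.5] rot [ 3.14  -0.     1.895]
corner rel lid 5 [ 0.  31.9  1.6]
```

Lid 5 is down. Now lift straight up and clear to the left.

Call:
carry_out(moves=[0,0,-0.02,0,0,0,0,0,0,-0.06,0,0,0,0,0,0,-0.14,0,0,0,0,0.02,0,-0.25,0,0,0,0,0.1,0,-0.33,0,0,0,0,0.2,0,-0.37,0,0,0,0,0.3,0,-0.38,0,0,0,0,0.4,0,-0.38,0,0,0,0])

```text
time: 14.25
tool_pos: [424.6, 157.4, 214.9]
tcp_rot: [3.136, 0.0, 1.894]
contact_force: [0.1, -0.0, -0.2]
grip_width: 0.5
```

Call:
carry_out(moves=[0.1,0,0,0,0,0,0,0.2,0,0,0,0,0,0,0.3,0,0,0,0,0,0,0.4,0,0,0,0,0,0,0.45,0,0,0,0,0,0,0.45,0,0,0,0,0,0,0.45,0,0,0,0,0,0,0.45,0,0,0,0,0,0])

```text
time: 15.05
tool_pos: [367.8, 327.1, 215.0]
tcp_rot: [3.136, 0.001, 1.893]
contact_force: [-0.2, -0.2, -1.3]
grip_width: 0.5
```

```bash
python3 ov.py side pics/s9.png; python3 ov.py top pics/t9.png; python3 - <<'E'
import cv2
a=cv2.imread("pics/s9_ov.png"); b=cv2.imread("pics/s9.png")
r=lambda a:cv2.resize(a[130:240,190:320],None,fx=3,fy=3,interpolation=cv2.INTER_CUBIC)
cv2.imwrite("pics/s9c.png",cv2.hconcat([r(b),r(a)]))
E
```

```text
t 15.05 case xy [  1.  432.6] tipz 198.0 F [-0.2 -0.2 -1.3] rot [3.136e+00 1.000e-03 1.893e+00]
t 15.1 case xy [  1.  432.5] tipz 197.9 F [-0.1  0.7  0.1] rot [3.136e+00 1.000e-03 1.892e+00]
```

View pics/s9c.png

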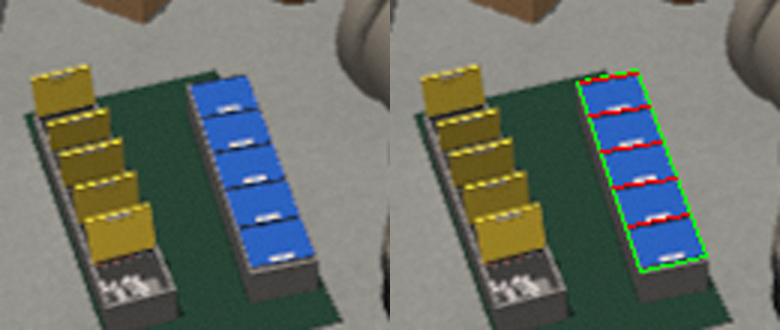

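View pics/t9.png

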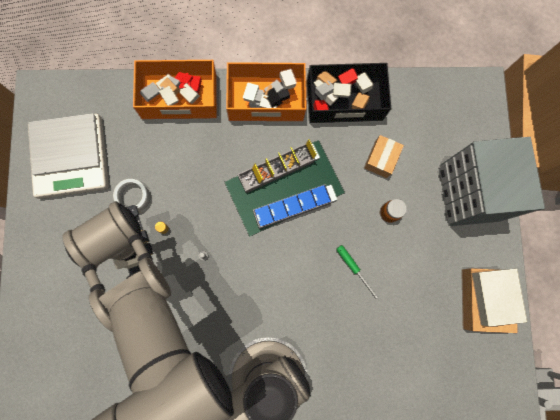

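All five blue lids lie flat, the case outline and the bystanders are where they were, and the yellow lids are still open. Handing in.

```bash
python3 -c "
from plant import *
print(close_job())"
```

```text
the job is handed in; nothing more can be done
None
```

I folded the five blue lids down one after another, starting at the white tab. I used closed fingertips, then lifted the hand clear and handed the job in at about 15 s of the 42 s allowed.

- **Lids:** the last side and top pictures show all five blue lids flat.
- **Cases and bench:** the blue case still fits its original outline to about a pixel (2–3 mm). The yellow lids are all still open. The bystanders look unmoved, but I compared those by eye only.
- **Force:** the highest reading was about 11 N down on lid 1; lids 3 and 5 read 3–7 N when pressed. I read the force only at the end of each move, so I have no pressing figure for lids 2 and 4.

No check failed or disagreed. I did not measure the gaps at the lids' free edges. When I read the fingertip height with lids 1, 3 and 5 pressed down, it was within 0.2 mm of the shut height.

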